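Close up the plate incubator

ROBOT

A 6-joint arm with a two-finger parallel gripper is mounted at the origin on the work surface. World frame = base frame: x ahead of the robot, y to its left, z up, the work surface at z = 0. Lengths are in m, angles in rad, forces in N, time in s.
With the tool pointing down it reaches from about 0.25 to 0.775 m from the base axis. Payload 4 kg.
Tool frame: the origin (TCP) lies midway between the tips of the shut fingers; the grasp point (between the pads) lies 19 mm behind it (grip_point_offset is the distance from the TCP to the grasp point, in m); z points along the fingers, y is the line along which they close (so a half turn about z gives the same grasp; the last joint's range is limited). The gripper opens to 94 mm and grips with 3 to 60 N. Pads are 16 mm wide; open, the fingers measure 119 mm over their backs; the gripper's body (75 mm by 177 mm) begins 78 mm behind the grasp point.
Start: joints at [-1.424, 0.087, 1.371, -0, 1.684, -0.103], TCP at [0.136, -0.533, 0.206] pointing down, gripper open.
Joint ranges: [-3.1, 3.1], [-0.76, 2.03], [0.27, 2.55], [-1.08, 4.22], [0.17, 2.65], [-2.57, 2.57]. Speed limits (rad/s): [2.79, 2.79, 3.14, 3.14, 3.14, 3.14].

INTERFACE

Orientations are given as [roll, pitch, yaw] about the fixed x, y, z axes, in that order (R = Rz(yaw) Ry(pitch) Rx(roll)).
In Python, from bench import * gives the robot as it stands.
- The arm moves only by the tool carry_out, never from a script. Its argument "commands" is a list of rows, each a list of 6 numbers: the shift along the tool's x, y, z in m, then the turn, a rotation vector about the tool's x, y, z in rad. In form: [[tx, ty, tz, rx, ry, rz], ...]. A call has exactly 5 rows; each row is the pose to reach, as a shift and turn from the pose commanded when the call began, along the tool's axes at that moment; what a row does not reach only later rows make up. A row lasts 1/10 s, in which the tool goes at most 50 mm and 8.59 degrees, less where a joint would pass 70% of its speed; a pose out of reach is approached as far as the arm can. A call with a gripper value outside its range is refused whole. "jaw" is the opening, from 0 (shut) to 1 (fully open), set as the call begins (left out, the last holds). The fingers move at their own pace and stop on an object; the grip force is fixed at half the most. Time passes only in rows, so rows that repeat a pose let the fingers close, or fill a call up. It gives the time, the measured TCP pose, the force, the opening and the grip force at its end, in the units of the state.
- get_obs(): the state, without advancing time (a new reading comes with each control period).
- snapshot(name): name is "scene" or "top" or "wrist"; returns a dict with "img" (400x640x3 uint8, red, green, blue), "range_z" (400x640 float32, m along the optical axis (not along the pixel's ray), 0 where there is no reading), "fx", "fy", "cx", "cy" (pixels), "R" (3x3) and "t" (3): a world point X has camera coordinates R X + t. Camera axes: x right, y down, z forward; pixel columns grow to the right and rows downward; lengths in m; the calibration is good to about 2 mm. A picture is of the moment at which its call begins.
- close_job(): hands the job in; it is judged then, once.
The state is a dict: "time": time; "joint_positions": joint angles; "qvel": joint speeds; "joint_torque": joint torques, N m; "tool_pos": TCP position; "ee_rot": TCP orientation; "wrist_force": force on the tool from outside, world axes, zero at the start; "wrist_torque": the same for the moment, N m; "width": finger opening in m; "finger_force": force on a finger pad.
Only numpy, scipy, OpenCV 4.12 (cv2) and the standard library are available. Lean on these libraries where they do the work, as an engineer would, in place of code of your own. Each camera call takes 0.05 s, during which the arm holds its last target. There are 200 camera calls.

TASK

Close up the small white bench incubator so its vials can warm. With its lid still raised, slide the metal inner cover fully over the open vial compartment; then take the lid by its bar handle and lower it gently all the way onto its stops, without letting it drop. Leave the other things on the bench where they are.

Things in the scene. Friction and masses are not known exactly. Their poses are not given: they have to be found in the camera images.
- incubator: White bench incubator, fixed, 190 (x) x 320 (y) x 126 mm high without lid. Origin on the bench, 85 mm behind its front face; x points from front to hinge at the back, z up. 10 mm rim walls, inner faces at x -75, 95, y -150, 150 mm, round a deck at height 100 mm. Vial compartment at x -47 to 57, y -110 to -10 mm. Rails 8 mm high along y on the deck at x -64 and 74 mm.
- cover (a joint): Slide of the flat aluminium inner cover (125 along incubator x, 115 along y, 5 mm thick, upper face at height 105.5 mm). 0 = fully home over the compartment; grows, up to 0.115 m, as it moves along incubator +y off it. Friction about 2 N: it stays where it is left.
- cover_grip (a point): Middle of the upper edge of the cover's upright black grip fin, 125.5 mm above the bench. The fin is 50 long (incubator x), 12 thick (incubator y), 20 mm high above the plate, at incubator x = 20 mm, y = -60 mm + cover. The raised lid leans over it: a vertical gripper would strike the lid, so come in tilted, from the front.
- lid (a joint): Hinge of the lid. 0 = closed on its rubber stops, grows as the front edge is raised, 1.08 rad = fully open. The stiff hinge holds the lid above about 0.9 rad; lower down the lid (about 0.5 kg) falls shut if let go.
- lid_hinge (a point): Middle of the lid's hinge axis, at incubator x = 90, y = 0, height 137 mm. The axis is along the incubator's y.
- lid_handle (a point): Middle of the lid's bar handle: steel bar, 12 mm diameter, 110 mm long, parallel to the hinge axis, 216 mm from it in the lid's plane, 36 mm beyond the lid's front edge, an arm at each end. Lid: white frame 314 mm wide, 14 mm thick, 180 mm from hinge to front edge, clear window. Closed, the handle is at incubator x = -126, height 137 mm.
- reagent_bottle: Bystander: amber bottle, 68 mm diameter, 150 mm high, standing at the incubator's +y side. Origin under its middle.
- tube_rack: Bystander: white tube rack, 150 x 60 x 82 mm high, at the incubator's -y side. Origin under its middle.
- microplate: Bystander: white well plate, 85 x 127 x 16 mm, lying in front of the incubator. Origin under its middle.
- pipette: Bystander: grey and white pipette lying flat in front of the incubator, 225 mm long, 24 mm high. Origin under its middle.
- tip_box: Bystander: grey box, 85 x 125 x 60 mm. Origin under its middle.
- beaker: Bystander: glass beaker, 80 mm diameter, 100 mm high. Origin under its middle.
- dishes: Bystander: stack of clear dishes, 90 mm diameter, 41 mm high. Origin under its middle.

How it is judged:
By the outcome, as a careful person would: the job done as asked, in the order asked, and still so for the second after the job is handed in, with the robot touching nothing.
It also fails if it takes over 64 s, if anything falls off the work surface, if the arm or the gripper's body presses on something with over 40 N, if the wrist force passes 120 N, or if a joint passes its speed limit or range.

## Working session

There is one attempt and no reset: what is moved stays moved. The work goes in short steps, Python scripts to look and compute and a tool call to move; the robot and the scene stay as the last step left them, time stands still between calls to the robot, and variables do not carry over. Pictures are saved under pics/ and viewed, at most 10 in all, crops included, and the job is handed in when it is done.

Besides the shell and the picture viewer there is one more tool, called after ">>>" as name(argument=value, ...) on one line, values as JSON. carry_out: Moves the arm, as the interface text tells. Its arguments: {"type":"object","properties":{"commands":{"type":"array","items":{"type":"array","items":{"type":"number"}}},"jaw":{"type":"number"}},"required":["commands"]}

```bash
ls; mkdir -p pics; python3 - <<'E'
from bench import *
import cv2,numpy as np
o=get_obs();print(o)
for n in ["scene","top"]:
    s=snapshot(n);cv2.imwrite(f"pics/{n}0.png",s["img"][:,:,::-1]);np.savez(f"pics/{n}0.npz",**s)
    print(n,s["fx"],s["fy"],s["cx"],s["cy"],np.round(s["R"],3).tolist(),s["t"],-s["R"].T@s["t"])
E
```

```text
pics
{'time': 0.0, 'joint_positions': array([-1.42412640e+00,  8.79755542e-02,  1.37221575e+00, -1.29488287e-05,
        1.68359572e+00, -1.03071021e-01]), 'qvel': array([ 0.00200461, -0.0004007 , -0.00014417,  0.00079337, -0.00145368,
        0.00067555]), 'joint_torque': array([-1.68156203e-03, -3.40180600e+01, -3.02431583e+01,  7.16544525e-02,
        3.28214758e-02, -1.52534062e-04]), 'tool_pos': array([ 0.13586199, -0.53240265,  0.20431248]), 'ee_rot': array([-3.13940860e+00, -2.12974293e-04,  2.49739269e-01]), 'wrist_force': array([ 0.37463797,  0.42277518, -0.97328947]), 'wrist_torque': array([-0.02147043,  0.03546311,  0.02236427]), 'finger_force': 0.0, 'width': 0.09364955070359171}
scene 388.5722191317928 388.5722191317928 323.3159362093406 200.95763552245148 [[-0.266, 0.964, -0.012], [0.789, 0.211, -0.577], [-0.553, -0.163, -0.817]] [ 0.15610188 -0.39970766  1.77352327] [1.33842115 0.22330864 1.21995117]
top 485.52607444092655 485.52607444092655 320.7656652455586 198.2498936914842 [[-0.011, -1.0, -0.01], [-0.993, 0.012, -0.116], [0.116, 0.009, -0.993]] [0.02184462 0.57518526 1.67885265] [3.76569776e-01 5.76786097e-05 1.73437501e+00]
```

View pics/scene0.png

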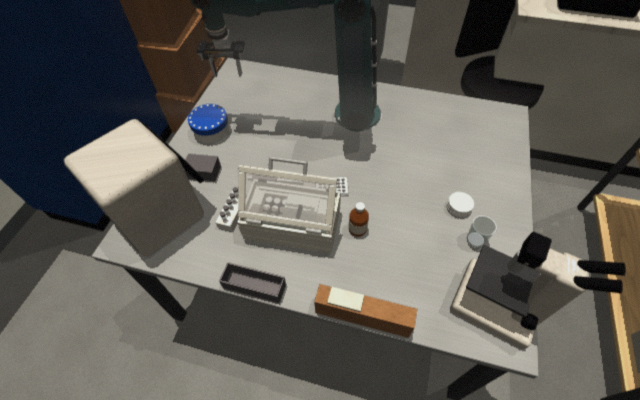

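View pics/top0.png

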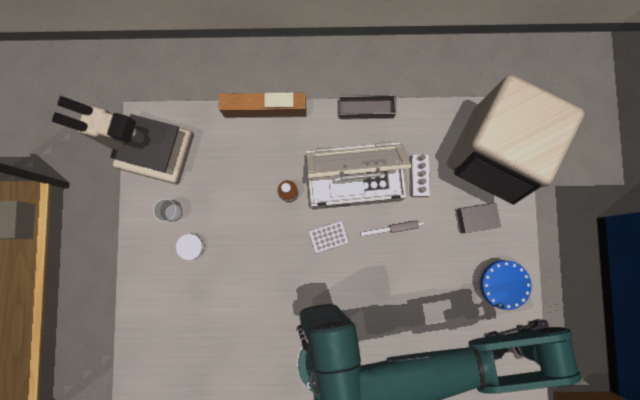

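The scene view shows the incubator around (290,205), with its lid raised and the handle bar near (288,162). In the top view the incubator is at about (357,178), the bottle at (287,189), the plate at (328,237) and the pipette at (392,229). I'll zoom in on both.

```bash
python3 - <<'E'
import cv2,numpy as np
a=np.load("pics/scene0.npz")["img"][145:255,205:385,::-1];b=np.load("pics/top0.npz")["img"][130:260,280:450,::-1]
a=cv2.resize(a,None,fx=4.4,fy=4.4,interpolation=cv2.INTER_CUBIC);b=cv2.resize(b,None,fx=4.4,fy=4.4,interpolation=cv2.INTER_CUBIC)
cv2.imwrite("pics/sc1.png",a);cv2.imwrite("pics/tc1.png",b)
E
```

```text
(no output)
```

View pics/sc1.png

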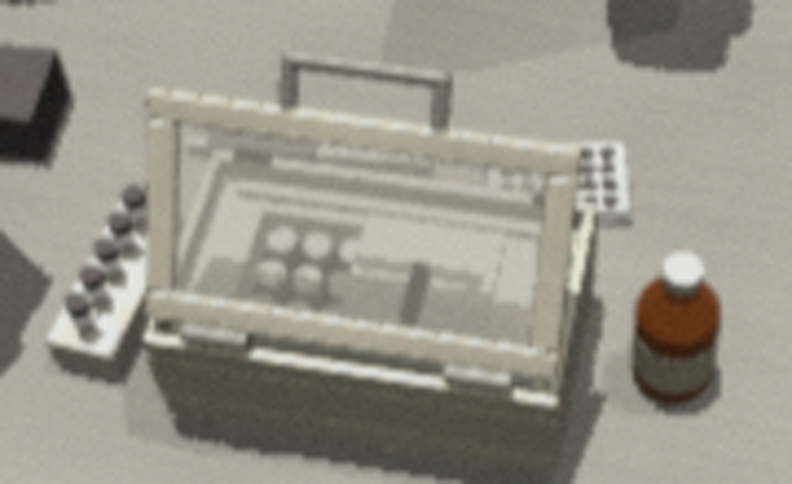

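View pics/tc1.png

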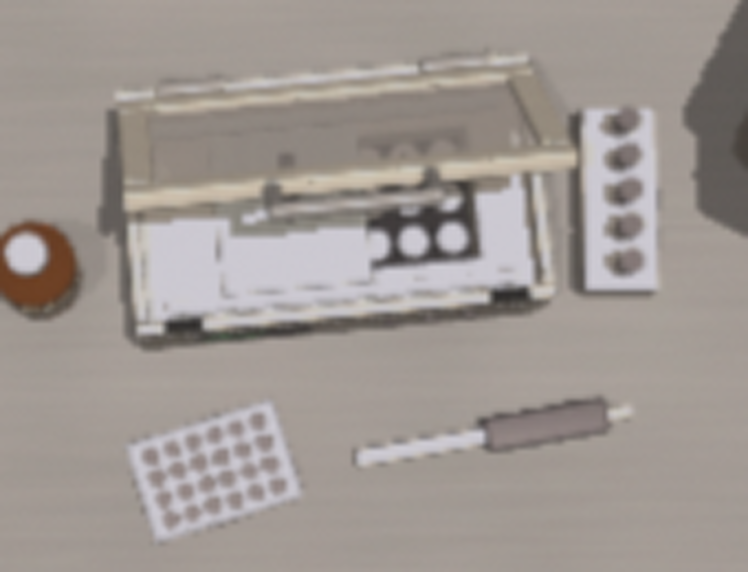

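The scene crop shows the handle bar at crop (288,62)-(448,78), i.e. pixels (270,159)-(307,163). The fin shows through the window at about (415,290). The top crop shows the rim's front corners near (137,332) and (552,292), and the cover plate spans x 220-370, about 0.08 m off home. Next I'll measure these.

```bash
cat > h.py <<'E'
import numpy as np,cv2
from scipy.spatial.transform import Rotation as Ro
def load(n): return dict(np.load(f"pics/{n}.npz"))
def ray(s,u,v):
    d=s["R"].T@np.array([(u-s["cx"])/s["fx"],(v-s["cy"])/s["fy"],1]);return -s["R"].T@s["t"],d
def onz(s,u,v,z):
    c,d=ray(s,u,v);return c+d*(z-c[2])/d[2]
def tri(s1,p1,s2,p2):
    c1,d1=ray(s1,*p1);c2,d2=ray(s2,*p2)
    k=np.linalg.lstsq(np.c_[d1,-d2],c2-c1,rcond=None)[0]
    a,b=c1+k[0]*d1,c2+k[1]*d2;return (a+b)/2,np.linalg.norm(a-b)
def cloud(s):
    v,u=np.mgrid[:400,:640];z=s["range_z"]
    P=np.stack([(u-s["cx"])/s["fx"]*z,(v-s["cy"])/s["fy"]*z,z],-1)
    P=(P-s["t"])@s["R"];P[z==0]=np.nan;return P
E
python3 - <<'E'
from h import *
S=load("scene0");T=load("top0")
tc=lambda x,y:((x+.5)/4.4-.5+280,(y+.5)/4.4-.5+130); sc=lambda x,y:((x+.5)/4.4-.5+205,(y+.5)/4.4-.5+145)
for n,p,z in [("FL",(137,330),.126),("FR",(553,292),.126),("BL",(118,97),.13),("BR",(527,60),.13),("coverFL",(222,294),.1055),("coverFR",(372,280),.1055),("compR",(478,256),.1),("plate",(215,470),.016),("pipA",(358,458),.01),("pipB",(630,412),.01),("bottle",(25,252),.15)]:
    print(n,np.round(onz(T,*tc(*p),z),4))
P=cloud(T)
for n,p in [("FL",(150,328)),("FR",(540,296)),("cover",(290,260)),("deck",(190,280)),("bar",(350,203)),("lidfront",(350,178)),("table",(60,540))]:
    u,v=map(round,tc(*p));print(n,np.round(P[v,u],3))
m=(P[...,2]>.116)&(P[...,2]<.136)
m[:,:300]=0;m[:,412:]=0;m[:130]=0;m[230:]=0
print(m.sum());r=cv2.minAreaRect(P[m][:,:2].astype(np.float32)*1000);print(r,cv2.boxPoints(r))
# high points = lid in both views
Q=cloud(S)
for nm,C in(("top",P),("scene",Q)):
    q=C[(C[...,2]>.18)&(C[...,2]<.4)&(C[...,0]>.42)&(C[...,0]<.75)&(abs(C[...,1]+.07)<.2)]
    print(nm,len(q),np.round(q.min(0),3),np.round(q.max(0),3))
# scene: bar pixels
for x in (295,330,370,410,440):
    u,v=sc(x,64+(x-290)*.1);print(np.round(Q[round(v),round(u)],3),end=" ")
E
```

```text
FL [0.5437 0.0478 0.126 ]
FR [ 0.5687 -0.2674  0.126 ]
BL [0.7226 0.0607 0.13  ]
BR [ 0.7472 -0.2525  0.13  ]
coverFL [ 0.5728 -0.0171  0.1055]
coverFR [ 0.5822 -0.1324  0.1055]
compR [ 0.6005 -0.2149  0.1   ]
plate [ 0.4414 -0.0105  0.016 ]
pipA [ 0.4499 -0.1258  0.01  ]
pipB [ 0.4844 -0.3456  0.01  ]
bottle [0.601  0.1306 0.15  ]
FL [0.545 0.037 0.127]
FR [ 0.565 -0.256  0.126]
cover [ 0.598 -0.071  0.104]
deck [0.586 0.007 0.099]
bar [ 0.606 -0.1    0.325]
lidfront [ 0.63  -0.103  0.291]
table [ 0.388  0.117 -0.005]
618
((646.0320434570312, -102.62864685058594), (190.8979034423828, 320.4809875488281), 4.564425945281982) [[ 538.13385   49.50781]
 [ 563.63776 -269.95676]
 [ 753.93024 -254.7651 ]
 [ 728.42633   64.69946]]
top 2084 [ 0.597 -0.258  0.18 ] [0.72  0.057 0.33 ]
scene 4051 [ 0.599 -0.258  0.18 ] [0.72  0.06  0.327]
[ 0.616 -0.152  0.318] [ 0.612 -0.127  0.317] [ 0.612 -0.098  0.321] [ 0.606 -0.071  0.318] [ 0.607 -0.048  0.321]
```

```bash
cat >> h.py <<'E'
PSI=np.deg2rad(4.56);O=np.array([.636,-.1034,0]);RI=Ro.from_euler("z",PSI)
def w(x,y,z): return O+RI.apply([x,y,z])
def inc(p): return RI.inv().apply(np.asarray(p)-O)
def rot(t,roll=0): # t=tilt forward of vertical (deg); roll=tool z turn (deg): 0 closes along inc y, -90 -> tool y=+inc x
    return RI*Ro.from_euler("y",-t,True)*Ro.from_euler("x",180,True)*Ro.from_euler("z",roll,True)
def rows(p0,R0,p1,R1,n):
    d=(R0.inv()*R1).as_rotvec();s=R0.inv().apply(p1-p0)
    P=[(p0+(p1-p0)*k/n,R0*Ro.from_rotvec(d*k/n)) for k in range(1,n+1)]
    show(p0,R0,P)
def show(p0,R0,P):
    for i in range(0,len(P),5):
        out=[]
        for p,R in P[i:i+5]: out.append([round(float(v),4)+0. for v in np.r_[R0.inv().apply(p-p0),(R0.inv()*R).as_rotvec()]])
        print(out);p0,R0=P[min(i+4,len(P)-1)]
def now():
    from bench import get_obs
    o=get_obs();return o["tool_pos"],Ro.from_euler("xyz",o["ee_rot"]),o
E
python3 - <<'E'
from h import *
S=load("scene0");T=load("top0")
tc=lambda x,y:((x+.5)/4.4-.5+280,(y+.5)/4.4-.5+130); sc=lambda x,y:((x+.5)/4.4-.5+205,(y+.5)/4.4-.5+145)
print("fin top",inc(onz(T,*tc(287,160),.1255)))
for p in[(420,264),(408,320),(414,290)]: print("fin sc",inc(onz(S,*sc(*p),.12)))
x,e=tri(T,tc(287,153),S,sc(405,322));print("fin back end tri",inc(x),e)
# bar ends: outer corners of handle
for a,b in(((272,208),(443,78)),((440,190),(288,63))):
    x,e=tri(T,tc(*a),S,sc(*b));print("bar",inc(x),e,np.hypot(inc(x)[0]-.09,x[2]-.137),np.arctan2(x[2]-.137,.09-inc(x)[0]))
p,R,o=now();W1=np.array([.30,-.25,.32]);W2=w(-.07,.033,.198);Rt=rot(50)
rows(p,R,W1,Rt,10);print();rows(W1,Rt,W2,Rt,10)
E
```

```text
fin top [0.03955432 0.03248097 0.1255    ]
fin sc [-0.00456174  0.0339987   0.12      ]
fin sc [0.04797785 0.03656769 0.12      ]
fin sc [0.02018773 0.03487893 0.12      ]
fin back end tri [0.04678995 0.0323974  0.11426134] 0.002200257130915016
bar [-0.02721597  0.05720978  0.32046763] 0.0010774278367542268 0.21771530727413305 1.002269708648541
bar [-0.02505709 -0.05532504  0.31591956] 0.003500232350885449 0.21272128149157216 0.9993110629105334
[[0.0229, -0.0233, -0.0115, -0.0076, 0.087, 0.0158], [0.0458, -0.0467, -0.023, -0.0152, 0.1741, 0.0317], [0.0687, -0.07, -0.0345, -0.0228, 0.2611, 0.0475], [0.0915, -0.0933, -0.046, -0.0304, 0.3482, 0.0634], [0.1144, -0.1167, -0.0575, -0.0381, 0.4352, 0.0792]]
[[0.0239, -0.025, -0.0021, -0.0076, 0.087, 0.0158], [0.0479, -0.0499, -0.0042, -0.0152, 0.1741, 0.0317], [0.0718, -0.0749, -0.0062, -0.0228, 0.2611, 0.0475], [0.0958, -0.0998, -0.0083, -0.0304, 0.3482, 0.0634], [0.1197, -0.1248, -0.0104, -0.0381, 0.4352, 0.0792]]

[[0.0084, -0.0152, 0.029, 0.0, 0.0, 0.0], [0.0169, -0.0305, 0.0581, 0.0, 0.0, 0.0], [0.0253, -0.0457, 0.0871, 0.0, 0.0, 0.0], [0.0337, -0.061, 0.1161, 0.0, 0.0, 0.0], [0.0422, -0.0762, 0.1452, 0.0, 0.0, 0.0]]
[[0.0084, -0.0152, 0.029, 0.0, 0.0, 0.0], [0.0169, -0.0305, 0.0581, 0.0, 0.0, 0.0], [0.0253, -0.0457, 0.0871, 0.0, 0.0, 0.0], [0.0337, -0.061, 0.1161, 0.0, 0.0, 0.0], [0.0422, -0.0762, 0.1452, 0.0, 0.0, 0.0]]
```

The fin triangulates to inc (20, 33, 120) mm, so the cover is open by about 93 mm. The bar is at radius 215 mm with the lid at 1.00 rad. Both agree with the given geometry, so I'll move.

>>> carry_out(commands=[[0.023,-0.023,-0.012,-0.008,0.087,0.016],[0.046,-0.047,-0.023,-0.015,0.174,0.032],[0.069,-0.07,-0.035,-0.023,0.261,0.048],[0.092,-0.093,-0.046,-0.03,0.348,0.063],[0.114,-0.117,-0.058,-0.038,0.435,0.079]], jaw=0.5)

```text
time: 0.6
tool_pos: [0.2181, -0.3902, 0.2637]
ee_rot: [3.12, -0.439, 0.174]
wrist_force: [-0.6, 0.6, -0.3]
width: 0.0573
finger_force: 0.0
```

>>> carry_out(commands=[[0.024,-0.025,-0.002,-0.008,0.087,0.016],[0.048,-0.05,-0.004,-0.015,0.174,0.032],[0.072,-0.075,-0.006,-0.023,0.261,0.048],[0.096,-0.1,-0.008,-0.03,0.348,0.063],[0.12,-0.125,-0.01,-0.038,0.435,0.079]])

```text
time: 1.1
tool_pos: [0.3004, -0.2486, 0.3209]
ee_rot: [3.139, -0.876, 0.081]
wrist_force: [0.3, 0.3, 0.3]
width: 0.0469
finger_force: 0.0
```

>>> carry_out(commands=[[0.008,-0.015,0.029,0,0,0],[0.017,-0.03,0.058,0,0,0],[0.025,-0.046,0.087,0,0,0],[0.034,-0.061,0.116,0,0,0],[0.042,-0.076,0.145,0,0,0]])

```text
time: 1.6
tool_pos: [0.432, -0.1623, 0.2588]
ee_rot: [3.137, -0.872, 0.083]
wrist_force: [1.0, -1.0, -0.2]
width: 0.0467
finger_force: 0.0
```

```bash
python3 - <<'E'
from h import *
p,R,o=now();print(o["time"],p,o["joint_positions"],inc(p),(R.inv()*rot(50)).as_rotvec())
rows(p,R,w(-.07,.033,.198),rot(50),5)
E
```

```text
1.6 [ 0.43204069 -0.1622603   0.25883123] [-1.07115235 -0.6449719   2.07017614  0.79744462  1.35127974  0.38750151] [-0.20799327 -0.0424586   0.25883123] [0.00221848 0.00024186 0.0019301 ]
[[0.0085, -0.0151, 0.0289, 0.0004, 0.0, 0.0004], [0.0169, -0.0303, 0.0579, 0.0009, 0.0001, 0.0008], [0.0254, -0.0454, 0.0868, 0.0013, 0.0001, 0.0012], [0.0338, -0.0606, 0.1157, 0.0018, 0.0002, 0.0015], [0.0423, -0.0757, 0.1446, 0.0022, 0.0002, 0.0019]]
```

>>> carry_out(commands=[[0.008,-0.015,0.029,0,0,0],[0.017,-0.03,0.058,0.001,0,0.001],[0.025,-0.045,0.087,0.001,0,0.001],[0.034,-0.061,0.116,0.002,0,0.002],[0.042,-0.076,0.145,0.002,0,0.002]])

```text
time: 2.1
tool_pos: [0.5637, -0.0748, 0.1975]
ee_rot: [-3.141, -0.872, 0.081]
wrist_force: [0.5, 0.5, 0.9]
width: 0.047
finger_force: 0.0
```

```bash
python3 - <<'E'
from h import *
from bench import snapshot
s=snapshot("wrist");np.savez("pics/w1.npz",**s);cv2.imwrite("pics/w1.png",s["img"][:,:,::-1])
p,R,o=now();print(o["time"],p,o["joint_positions"],inc(p),(R.inv()*rot(50)).as_rotvec())
rows(p,R,w(.03,.033,.114),rot(50),10)
for q in [(.02,.033,.1255),(-.005,.033,.1255),(-.005,.033,.1055)]:
    c=s["R"]@w(*q)+s["t"];print(q,s["fx"]*c[0]/c[2]+s["cx"],s["fy"]*c[1]/c[2]+s["cy"],c[2])
E
```

```text
2.15 [ 0.56431788 -0.07145023  0.1941828 ] [-0.49226821 -0.41733472  2.07213227  0.61785002  0.8102116   0.71957154] [-0.06891512  0.03754758  0.1941828 ] [-0.00794536  0.00456737  0.00010482]
[[0.0003, 0.0006, 0.0127, -0.0008, 0.0005, 0.0], [0.0005, 0.0011, 0.0255, -0.0016, 0.0009, 0.0], [0.0008, 0.0017, 0.0382, -0.0024, 0.0014, 0.0], [0.0011, 0.0022, 0.0509, -0.0032, 0.0018, 0.0], [0.0014, 0.0028, 0.0636, -0.004, 0.0023, 0.0001]]
[[0.0002, 0.0005, 0.0127, -0.0008, 0.0005, 0.0], [0.0005, 0.001, 0.0255, -0.0016, 0.0009, 0.0], [0.0007, 0.0015, 0.0382, -0.0024, 0.0014, 0.0], [0.001, 0.002, 0.0509, -0.0032, 0.0018, 0.0], [0.0012, 0.0025, 0.0636, -0.004, 0.0023, 0.0001]]
(0.02, 0.033, 0.1255) 319.0002227834793 190.5033191729536 0.30320421136706693
(-0.005, 0.033, 0.1255) 319.0244099555994 212.02361324637528 0.28888190471787
(-0.005, 0.033, 0.1055) 318.9853081897831 222.69533767336813 0.3052745054134346
```

View pics/w1.png

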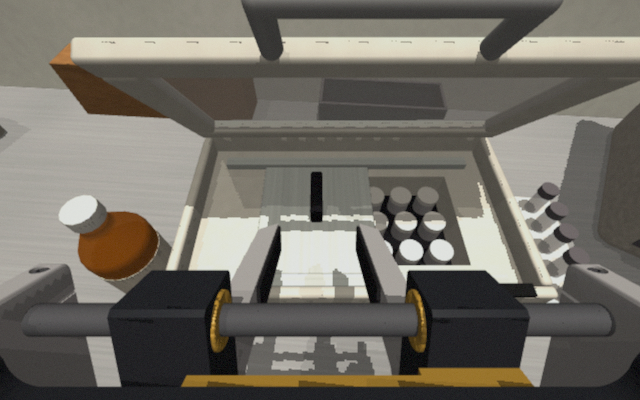

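The wrist view shows the fin at (316, 172–221) between the open fingers, against a prediction of 319, so it sits at about inc y = 34–35 mm. Clearance to the lid is ample, so I'll advance.

>>> carry_out(commands=[[0,0,0.022,0,0,0],[0,-0.001,0.044,0,0,0],[0,-0.001,0.066,0,0,0],[0,-0.001,0.08,0,0,0],[0,-0.001,0.08,0,0,0]])

```text
time: 2.65
tool_pos: [0.6234, -0.0696, 0.1437]
ee_rot: [-3.137, -0.868, 0.078]
wrist_force: [0.5, -1.1, -0.7]
width: 0.0473
finger_force: 0.0
```

>>> carry_out(commands=[[0,0,0,0,0,0],[0,0,0,0,0,0],[0,0,0,0,0,0],[0,0,0,0,0,0],[0,0,0,0,0,0]])

```text
time: 3.15
tool_pos: [0.6239, -0.0707, 0.1475]
ee_rot: [-3.141, -0.873, 0.08]
wrist_force: [-0.7, 0.7, 0.3]
width: 0.047
finger_force: 0.0
```

```bash
python3 - <<'E'
from h import *
p,R,o=now();print(o["time"],p,inc(p),(R.inv()*rot(50)).as_rotvec(),o["wrist_force"])
rows(p,R,w(.03,.034,.115),rot(50),3)
E
```

```text
3.15 [ 0.62392714 -0.07074299  0.14748596] [-0.00943832  0.03351346  0.14748596] [-0.00031332 -0.0005871   0.00010179] [-0.67798044  0.66915043  0.28906588]
[[0.0001, -0.0002, 0.017, -0.0001, -0.0002, 0.0], [0.0003, -0.0003, 0.0341, -0.0002, -0.0004, 0.0001], [0.0004, -0.0005, 0.0511, -0.0003, -0.0006, 0.0001]]
```

>>> carry_out(commands=[[0,0,0.012,0,0,0],[0,0,0.025,0,0,0],[0,0,0.037,0,0,0],[0,0,0.046,0,0,0],[0,0,0.051,0,0,0]])

```text
time: 3.65
tool_pos: [0.6631, -0.0672, 0.1134]
ee_rot: [-3.14, -0.872, 0.079]
wrist_force: [0.4, -0.1, -0.5]
width: 0.0469
finger_force: 0.0
```

>>> carry_out(commands=[[0,0,0,0,0,0],[0,0,0,0,0,0],[0,0,0,0,0,0],[0,0,0,0,0,0],[0,0,0,0,0,0]], jaw=0)

```text
time: 4.15
tool_pos: [0.6629, -0.0671, 0.1146]
ee_rot: [-3.14, -0.873, 0.079]
wrist_force: [-1.4, 0.6, 1.6]
width: 0.012
finger_force: 30.0
```

>>> carry_out(commands=[[0,0,0,0,0,0],[0,0,0,0,0,0],[0,0,0,0,0,0],[0,0,0,0,0,0],[0,0,0,0,0,0]])

```text
time: 4.65
tool_pos: [0.6629, -0.0673, 0.1146]
ee_rot: [-3.141, -0.873, 0.08]
wrist_force: [-4.7, 1.6, 4.1]
width: 0.0117
finger_force: 30.0
```

```bash
python3 - <<'E'
from h import *
p,R,o=now();print(o["time"],inc(p),(R.inv()*rot(50)).as_rotvec(),o["wrist_force"],o["width"],o["finger_force"])
rows(p,R,p+RI.apply([0,-.093,0]),R,10)
E
```

```text
4.65 [0.02973384 0.03384607 0.11455941] [-0.0009694  -0.00027242  0.00019608] [-4.66022416  1.58944892  4.11069546] 0.011668277853701964 30.001812279224396
[[0.0, 0.0093, 0.0, 0.0, 0.0, 0.0], [0.0, 0.0186, 0.0, 0.0, 0.0, 0.0], [0.0, 0.0279, 0.0, 0.0, 0.0, 0.0], [0.0, 0.0372, 0.0, 0.0, 0.0, 0.0], [0.0, 0.0465, 0.0, 0.0, 0.0, 0.0]]
[[0.0, 0.0093, 0.0, 0.0, 0.0, 0.0], [0.0, 0.0186, 0.0, 0.0, 0.0, 0.0], [0.0, 0.0279, 0.0, 0.0, 0.0, 0.0], [0.0, 0.0372, 0.0, 0.0, 0.0, 0.0], [0.0, 0.0465, 0.0, 0.0, 0.0, 0.0]]
```

The width reads 12 mm, which matches the fin, so the grasp is good. I'll slide the cover home.

>>> carry_out(commands=[[0,0.009,0,0,0,0],[0,0.018,0,0,0,0],[0,0.027,0,0,0,0],[0,0.036,0,0,0,0],[0,0.045,0,0,0,0]])

```text
time: 5.15
tool_pos: [0.6667, -0.1128, 0.1146]
ee_rot: [-3.141, -0.873, 0.08]
wrist_force: [-4.0, 1.1, 3.6]
width: 0.0118
finger_force: 30.0
```

>>> carry_out(commands=[[0,0.009,0,0,0,0],[0,0.018,0,0,0,0],[0,0.027,0,0,0,0],[0,0.036,0,0,0,0],[0,0.042,0,0,0,0]])

```text
time: 5.65
tool_pos: [0.6702, -0.1553, 0.1145]
ee_rot: [-3.141, -0.873, 0.079]
wrist_force: [-4.0, 1.6, 5.5]
width: 0.0117
finger_force: 30.0
```

>>> carry_out(commands=[[0,0.002,0,0,0,0],[0,0.004,0,0,0,0],[0,0.006,0,0,0,0],[0,0.007,0,0,0,0],[0,0.007,0,0,0,0]])

```text
time: 6.15
tool_pos: [0.6704, -0.158, 0.1145]
ee_rot: [-3.133, -0.873, 0.079]
wrist_force: [-7.3, 9.3, 9.0]
width: 0.0119
finger_force: 30.0
```

```bash
python3 - <<'E'
from h import *
p,R,o=now();print(o["time"],inc(p),(R.inv()*rot(50)).as_rotvec(),RI.inv().apply(o["wrist_force"]),o["width"],o["finger_force"])
E
```

```text
6.15 [ 0.02995332 -0.05714138  0.11448901] [-0.00755707  0.00014283 -0.0005081 ] [-6.51567593  9.81507264  9.02375189] 0.011943117180368003 30.038784742355347
```

>>> carry_out(commands=[[0,0.001,0,0,0,0],[0,0.002,0,0,0,0],[0,0.003,0,0,0,0],[0,0.003,0,0,0,0],[0,0.003,0,0,0,0]])

```text
time: 6.65
tool_pos: [0.6704, -0.158, 0.1144]
ee_rot: [-3.127, -0.872, 0.078]
wrist_force: [-9.2, 14.2, 11.8]
width: 0.0118
finger_force: 30.1
```

```bash
python3 - <<'E'
from h import *
from bench import snapshot
p,R,o=now();print(o["time"],inc(p),RI.inv().apply(o["wrist_force"]),o["width"])
s=snapshot("wrist");np.savez("pics/w2.npz",**s)
t=snapshot("top");np.savez("pics/t2.npz",**t)
a=cv2.resize(t["img"][130:260,280:450],(640,490),interpolation=cv2.INTER_CUBIC)
cv2.imwrite("pics/w2.png",cv2.resize(np.hstack([s["img"][:,:,::-1],cv2.resize(a,(522,400))[:,:,::-1]]),(800,275)))
E
```

```text
6.65 [ 0.02996913 -0.0571574   0.11442803] [-8.07319418 14.85842926 11.78384892] 0.011778005165924513
```

View pics/w2.png

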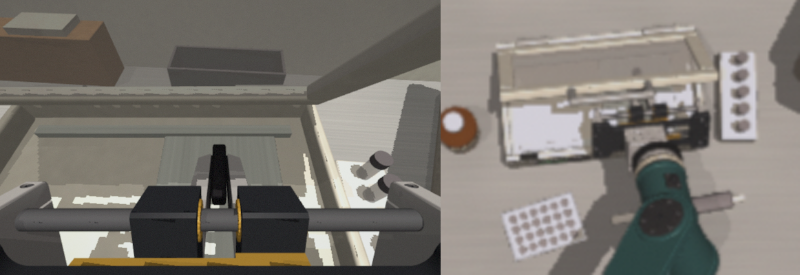

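The wrist view shows the fin held at (218,180) and the plate over the compartment with no vials uncovered. Position doesn't change as force rises, so the cover is against its end stop. I'll unload, release and back out.

>>> carry_out(commands=[[0,-0.002,0,0,0,0],[0,-0.004,0,0,0,0],[0,-0.006,0,0,0,0],[0,-0.006,0,0,0,0],[0,-0.006,0,0,0,0]])

```text
time: 7.25
tool_pos: [0.6704, -0.158, 0.1145]
ee_rot: [-3.14, -0.873, 0.079]
wrist_force: [-5.0, 1.7, 5.9]
width: 0.0116
finger_force: 30.0
```

>>> carry_out(commands=[[0,0,0,0,0,0],[0,0,0,0,0,0],[0,0,0,0,0,0],[0,0,0,0,0,0],[0,0,0,0,0,0]], jaw=0.4)

```text
time: 7.75
tool_pos: [0.6701, -0.1581, 0.1135]
ee_rot: [-3.14, -0.872, 0.079]
wrist_force: [-0.2, 0.5, 0.0]
width: 0.0375
finger_force: 0.0
```

>>> carry_out(commands=[[0,0,-0.015,0,0,0],[0,0,-0.04,0,0,0],[0,0,-0.07,0,0,0],[0,0,-0.1,0,0,0],[0,0,-0.13,0,0,0]])

```text
time: 8.25
tool_pos: [0.57, -0.1659, 0.198]
ee_rot: [-3.141, -0.872, 0.08]
wrist_force: [0.8, -0.4, -0.0]
width: 0.0374
finger_force: 0.0
```

>>> carry_out(commands=[[0,0,-0.03,0,0,0],[0,0,-0.06,0,0,0],[0,0,-0.09,0,0,0],[0,0,-0.11,0,0,0],[0,0,-0.12,0,0,0]])

```text
time: 8.75
tool_pos: [0.4787, -0.1742, 0.2767]
ee_rot: [3.138, -0.874, 0.082]
wrist_force: [0.7, -0.5, 0.5]
width: 0.0375
finger_force: 0.0
```

```bash
python3 - <<'E'
from h import *
from bench import snapshot
p,R,o=now();print(o["time"],inc(p),p,o["joint_positions"],o["width"],o["wrist_force"])
# cover & bar check in wrist view
s=snapshot("wrist");np.savez("pics/w3.npz",**s);cv2.imwrite("pics/w3.png",s["img"][:,:,::-1])
for q in [(.02,-.06,.1255),(-.0425,-.1175,.1055),(-.0425,-.0025,.1055),(-.0265,.055,.319),(-.0265,-.055,.319)]:
    c=s["R"]@w(*q)+s["t"];print(q,s["fx"]*c[0]/c[2]+s["cx"],s["fy"]*c[1]/c[2]+s["cy"],c[2])
E
```

```text
8.75 [-0.16239564 -0.05804388  0.27670858] [ 0.47873307 -0.17417109  0.27670858] [-0.94511037 -0.53040848  1.97738275  0.76165496  1.24743064  0.46402285] 0.037527244429179984 [ 0.67289374 -0.51018712  0.5345643 ]
(0.02, -0.06, 0.1255) 318.7515380610472 170.11739464146683 0.42129387926336087
(-0.0425, -0.1175, 0.1055) 362.7904712958619 216.75100186906332 0.40191245853363233
(-0.0425, -0.0025, 0.1055) 274.84698890634786 216.78654188841182 0.4016189732892931
(-0.0265, 0.055, 0.319) 170.11403382742682 54.61901588270038 0.23589685637990945
(-0.0265, -0.055, 0.319) 313.38850458296804 54.7539209278915 0.23617758139623393
```

View pics/w3.png

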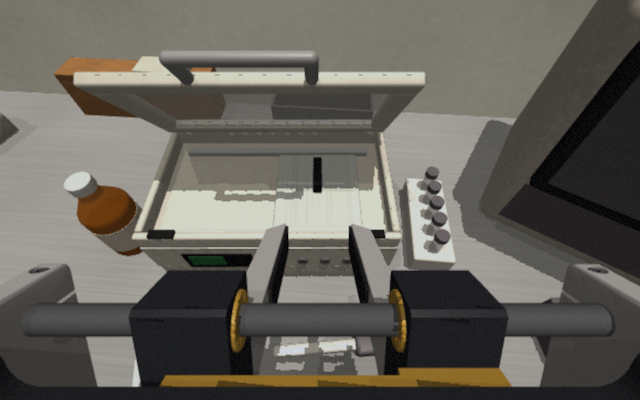

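The cover is home, with the fin at (318,175) as predicted (319,170). The bar spans (165,60)–(316,60), and the bystanders are undisturbed. Next I'll locate the bar from this settled view, and fit a quick kinematic model to check that the lid arc is within reach.

```bash
cat >> h.py <<'E'
def fk(q,k):
    a,d,h,e,L1,f,L2,Lt=k;E=lambda ax,x:Ro.from_euler(ax,x)
    R=E("z",q[0]);p=R.apply([a,d,h]);R=R*E("y",q[1]);p=p+R.apply([e,0,L1]);R=R*E("y",q[2]);p=p+R.apply([f,0,L2])
    R=R*E("z",q[3])*E("y",q[4])*E("z",q[5]);return p+R.apply([0,0,Lt]),R
E
python3 - <<'E'
from h import *
from bench import snapshot
from scipy.optimize import least_squares as ls
p,R,o=now()
D=[([-1.42412640e+00,8.79755542e-02,1.37221575e+00,-1.29e-05,1.68359572,-.103071],[.13586199,-.53240265,.20431248]),
([-1.07115235,-0.6449719,2.07017614,.79744462,1.35127974,.38750151],[.43204069,-.1622603,.25883123]),
([-0.49226821,-0.41733472,2.07213227,.61785002,.8102116,.71957154],[.56431788,-.07145023,.1941828]),
([-0.94511037,-0.53040848,1.97738275,.76165496,1.24743064,.46402285],[.47873307,-.17417109,.27670858]),(o["joint_positions"],p)]
k=ls(lambda k:np.concatenate([fk(q,k)[0]-x for q,x in D]+[1e-3*(k-[0,0,.3,0,.4,0,.4,.25])]),[0,0,.3,0,.4,0,.4,.25]).x
print(np.round(k,3),[np.round(np.linalg.norm(fk(q,k)[0]-x),4) for q,x in D]);Rf=fk(o["joint_positions"],k)[1];A=R*Rf.inv();B=Rf.inv()*R;print("rot diff",B.as_rotvec());np.save("k.npy",k)
lo=np.array([-3.1,-.76,.27,-1.08,.17,-2.57]);hi=np.array([3.1,2.03,2.55,4.22,2.65,2.57])
q=o["joint_positions"]
for off in(0,10):
  q=o["joint_positions"]
  for th in(1,.75,.5,.25,0):
    Rg=rot(np.rad2deg(1-th)-off,-90);g=w(.09-.216*np.cos(th),0,.137+.216*np.sin(th))+Rg.apply([0,0,.014])
    r=ls(lambda x:np.r_[(fk(x,k)[0]-g)*10,((fk(x,k)[1]*B).inv()*Rg).as_rotvec(),.001*(x-q)],np.clip(q,lo+.01,hi-.01),bounds=(lo,hi));q=r.x
    print(off,th,np.round(q,2),round(r.cost,6))
s=snapshot("wrist")
g=cv2.cvtColor(s["img"],cv2.COLOR_RGB2GRAY)[40:75,195:290].astype(int);print(np.median(g,1).astype(int))
c=lambda v:ray(s,242,v)
for v in(55,58,60,62):
    C,d=c(v);C=inc(C);d=RI.inv().apply(d)
    f=lambda t:np.hypot(C[0]+t*d[0]-.09,C[2]+t*d[2]-.137)-.216
    from scipy.optimize import brentq
    t=brentq(f,.1,.262) if f(.1)*f(.262)<0 else np.nan;X=C+t*d;print(v,t,X,np.arctan2(X[2]-.137,.09-X[0]))
E
```

```text
[ 0.     0.057  0.153 -0.     0.449  0.101  0.5    0.351] [np.float64(0.0), np.float64(0.0), np.float64(0.0), np.float64(0.0), np.float64(0.0)]
rot diff [0.00000000e+00 3.08286933e-16 1.57079633e+00]
0 1 [-0.26  0.25  0.99  0.    1.9  -0.34] 2e-06
0 0.75 [-0.35 -0.03  1.39  0.1   1.56 -0.42] 0.0
0 0.5 [-0.46 -0.26  1.73  0.26  1.24 -0.57] 0.0
0 0.25 [-0.61 -0.42  2.04  0.55  0.97 -0.87] 0.0
0 0 [-0.75 -0.44  2.3   1.05  0.8  -1.42] 0.0
10 1 [-0.23  0.39  0.82 -0.06  2.1  -0.34] 2e-06
10 0.75 [-0.3   0.09  1.24  0.03  1.74 -0.38] 0.0
10 0.5 [-0.4  -0.15  1.59  0.15  1.41 -0.48] 0.0
10 0.25 [-0.52 -0.33  1.91  0.35  1.1  -0.69] 0.0
10 0 [-0.66 -0.41  2.18  0.73  0.84 -1.09] 0.0
[123 123 124 124 124 123 123 123 123 123 124 140 157 162 166 170 162 147
 133 120 107  93  81  70  61  55  52  60  99 122 122 123 172 209 208]
55 0.2365879539335385 [-2.62259815e-02 -2.63773418e-04  3.19064607e-01] 1.002634891912988
58 0.2364972263914016 [-2.82020518e-02 -2.85842346e-04  3.17787928e-01] 0.9917431352176277
60 0.2364511608640811 [-2.95051095e-02 -2.97031998e-04  3.16929233e-01] 0.9845183499187324
62 0.23641646683199377 [-3.07970772e-02 -3.05443358e-04  3.16064419e-01] 0.97732066194126
```

The model fits exactly and the whole lid arc is reachable. The bar is at inc (-29, 317.5) mm, so the lid is at 0.988 rad. I'll go above it.

```bash
python3 - <<'E'
from h import *
p,R,o=now();print(inc(p))
W=w(-.14,-.01,.42);Rg=rot(-10,-90);rows(p,R,W,Rg,15);print((R.inv()*Rg).magnitude());print()
rows(W,Rg,w(-.029,0,.3175)-Rg.apply([0,0,.076]),Rg,5)
E
```

```text
[-0.161979   -0.0582212   0.27602648]
[[0.0083, -0.0032, -0.005, 0.0545, -0.0543, -0.0942], [0.0166, -0.0064, -0.0101, 0.1091, -0.1087, -0.1883], [0.0249, -0.0096, -0.0151, 0.1636, -0.163, -0.2825], [0.0332, -0.0128, -0.0202, 0.2181, -0.2173, -0.3767], [0.0415, -0.016, -0.0252, 0.2726, -0.2716, -0.4708]]
[[0.0077, -0.001, -0.0067, 0.0545, -0.0543, -0.0942], [0.0153, -0.0019, -0.0134, 0.1091, -0.1087, -0.1883], [0.023, -0.0029, -0.0201, 0.1636, -0.163, -0.2825], [0.0307, -0.0039, -0.0268, 0.2181, -0.2173, -0.3767], [0.0384, -0.0049, -0.0335, 0.2726, -0.2716, -0.4708]]
[[0.0057, 0.0002, -0.0085, 0.0545, -0.0543, -0.0942], [0.0115, 0.0003, -0.0169, 0.1091, -0.1087, -0.1883], [0.0172, 0.0005, -0.0254, 0.1636, -0.163, -0.2825], [0.023, 0.0006, -0.0338, 0.2181, -0.2173, -0.3767], [0.0287, 0.0008, -0.0423, 0.2726, -0.2716, -0.4708]]
1.824346002404986

[[0.002, 0.0254, 0.0011, 0.0, 0.0, 0.0], [0.004, 0.0508, 0.0023, 0.0, 0.0, 0.0], [0.006, 0.0763, 0.0034, 0.0, 0.0, 0.0], [0.008, 0.1017, 0.0045, 0.0, 0.0, 0.0], [0.01, 0.1271, 0.0057, 0.0, 0.0, 0.0]]
```

>>> carry_out(commands=[[0.008,-0.003,-0.005,0.055,-0.054,-0.094],[0.017,-0.006,-0.01,0.109,-0.109,-0.188],[0.025,-0.01,-0.015,0.164,-0.163,-0.283],[0.033,-0.013,-0.02,0.218,-0.217,-0.377],[0.042,-0.016,-0.025,0.273,-0.272,-0.471]])

```text
time: 9.35
tool_pos: [0.4863, -0.1567, 0.3215]
ee_rot: [3.02, -0.558, 0.683]
wrist_force: [-0.1, 0.5, 0.5]
width: 0.0375
finger_force: 0.0
```

>>> carry_out(commands=[[0.008,-0.001,-0.007,0.055,-0.054,-0.094],[0.015,-0.002,-0.013,0.109,-0.109,-0.188],[0.023,-0.003,-0.02,0.164,-0.163,-0.283],[0.031,-0.004,-0.027,0.218,-0.217,-0.377],[0.038,-0.005,-0.034,0.273,-0.272,-0.471]])

```text
time: 9.85
tool_pos: [0.4925, -0.1403, 0.3699]
ee_rot: [3.105, -0.244, 1.167]
wrist_force: [0.0, 0.7, 0.2]
width: 0.0378
finger_force: 0.0
```

>>> carry_out(commands=[[0.006,0,-0.009,0.055,-0.054,-0.094],[0.012,0,-0.017,0.109,-0.109,-0.188],[0.017,0,-0.025,0.164,-0.163,-0.283],[0.023,0.001,-0.034,0.218,-0.217,-0.377],[0.029,0.001,-0.042,0.273,-0.272,-0.471]])

```text
time: 10.35
tool_pos: [0.4994, -0.1234, 0.4174]
ee_rot: [-2.96, -0.002, 1.658]
wrist_force: [-0.9, -0.1, 0.5]
width: 0.0375
finger_force: 0.0
```

```bash
python3 - <<'E'
from h import *
p,R,o=now();print(o["time"],inc(p),(R.inv()*rot(-10,-90)).as_rotvec(),o["joint_positions"])
Rg=rot(-10,-90);rows(p,R,w(-.029,0,.3175)-Rg.apply([0,0,.076]),Rg,5)
E
```

```text
10.35 [-0.13779675 -0.00905207  0.41743934] [-0.00723999 -0.0002173   0.00808509] [-0.3060671   0.20512017  0.82668298 -0.08923443  2.27657503 -0.44594847]
[[0.0016, 0.0249, 0.0005, -0.0014, 0.0, 0.0016], [0.0032, 0.0498, 0.0011, -0.0029, -0.0001, 0.0032], [0.0048, 0.0748, 0.0016, -0.0043, -0.0001, 0.0049], [0.0064, 0.0997, 0.0021, -0.0058, -0.0002, 0.0065], [0.008, 0.1246, 0.0026, -0.0072, -0.0002, 0.0081]]
```

>>> carry_out(commands=[[0.002,0.03,0.001,0,0,0],[0.004,0.06,0.002,0,0,0],[0.006,0.09,0.004,0,0,0],[0.009,0.115,0.005,0,0,0],[0.01,0.126,0.005,0,0,0]])

```text
time: 10.85
tool_pos: [0.6228, -0.1024, 0.3866]
ee_rot: [-2.958, -0.004, 1.656]
wrist_force: [-0.4, 0.4, 0.1]
width: 0.0374
finger_force: 0.0
```

>>> carry_out(commands=[[0,0,0,0,0,0],[0,0,0,0,0,0],[0,0,0,0,0,0],[0,0,0,0,0,0],[0,0,0,0,0,0]])

```text
time: 11.35
tool_pos: [0.6193, -0.1039, 0.3929]
ee_rot: [-2.966, -0.001, 1.653]
wrist_force: [0.3, -0.1, 0.5]
width: 0.0376
finger_force: 0.0
```

```bash
python3 - <<'E'
from h import *
from bench import snapshot
s=snapshot("wrist");np.savez("pics/w4.npz",**s);cv2.imwrite("pics/w4.png",s["img"][:,:,::-1])
p,R,o=now();print(o["time"],inc(p),(R.inv()*rot(-10,-90)).as_rotvec())
for y in(-.055,0,.055):
    c=s["R"]@w(-.029,y,.3175)+s["t"];print(s["fx"]*c[0]/c[2]+s["cx"],s["fy"]*c[1]/c[2]+s["cy"],c[2])
Rg=rot(-10,-90);rows(p,R,w(-.029,0,.3175)+Rg.apply([0,0,.014]),Rg,5)
E
```

```text
11.4 [-0.01666432  0.00078822  0.39283481] [-0.0013932  -0.00110166  0.00236593]
318.8127357302707 261.5554354325908 0.2813688070181752
318.9461121599825 203.92137756121946 0.26720597712942734
319.09441875244136 139.83576100247453 0.2530431472406795
[[-0.0002, 0.0002, 0.0181, -0.0003, -0.0002, 0.0005], [-0.0004, 0.0004, 0.0361, -0.0006, -0.0004, 0.0009], [-0.0005, 0.0006, 0.0542, -0.0008, -0.0007, 0.0014], [-0.0007, 0.0008, 0.0723, -0.0011, -0.0009, 0.0019], [-0.0009, 0.0011, 0.0903, -0.0014, -0.0011, 0.0024]]
```

View pics/w4.png

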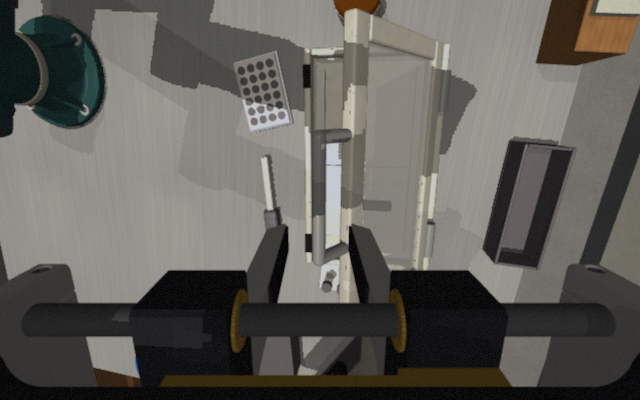

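The wrist view shows the bar at u≈318, rows 130–265, centred between the fingers as predicted. The lid's front edge is at u≈345–365, so I'll narrow the jaw and descend slowly.

>>> carry_out(commands=[[0,0,0.01,0,0,0],[0,0,0.025,0,0,0],[0,0,0.04,0,0,0],[0,0,0.05,0,0,0],[0,0,0.056,0,0,0]], jaw=0.28)

```text
time: 11.9
tool_pos: [0.6093, -0.1046, 0.3361]
ee_rot: [-2.963, -0.002, 1.653]
wrist_force: [-1.0, -0.9, -0.2]
width: 0.0263
finger_force: 0.0
```

>>> carry_out(commands=[[0,0.001,0.008,0,0,0],[0,0.001,0.016,0,0,0],[0,0.001,0.024,0,0,0],[0,0.001,0.03,0,0,0],[0,0.001,0.033,0,0,0]])

```text
time: 12.4
tool_pos: [0.6049, -0.1048, 0.3033]
ee_rot: [-2.963, -0.002, 1.653]
wrist_force: [0.4, -0.0, 0.6]
width: 0.0262
finger_force: 0.0
```

>>> carry_out(commands=[[0,0,0,0,0,0],[0,0,0,0,0,0],[0,0,0,0,0,0],[0,0,0,0,0,0],[0,0,0,0,0,0]])

```text
time: 12.9
tool_pos: [0.6053, -0.1049, 0.3044]
ee_rot: [-2.965, -0.002, 1.653]
wrist_force: [0.2, -0.2, 0.1]
width: 0.0262
finger_force: 0.0
```

```bash
python3 - <<'E'
from h import *
p,R,o=now();print(o["time"],inc(p),inc(p-R.apply([0,0,.014])),(R.inv()*rot(-10,-90)).as_rotvec(),o["wrist_force"],o["width"])
E
```

```text
12.9 [-0.03075534  0.00098464  0.30436708] [-0.0282936   0.00096604  0.31814893] [-0.00222255 -0.00133167  0.00273133] [ 0.24802635 -0.21437757  0.07317101] 0.026236383636427194
```

>>> carry_out(commands=[[0,0,0,0,0,0],[0,0,0,0,0,0],[0,0,0,0,0,0],[0,0,0,0,0,0],[0,0,0,0,0,0]], jaw=0)

```text
time: 13.4
tool_pos: [0.6042, -0.1049, 0.3045]
ee_rot: [-2.962, -0.002, 1.652]
wrist_force: [-5.7, -0.8, 1.9]
width: 0.011
finger_force: 30.0
```

```bash
cat >> h.py <<'E'
def arc(p,R,r,th0,ths,c=(.09,.137),ext=0):
    # rigid turn of the tool about the hinge axis from lid angle th0
    H=w(c[0],0,c[1]);ax=RI.apply([0,1,0]);P=[]
    for th in ths:
        T=Ro.from_rotvec(ax*(th-th0));P.append((H+T.apply(p-H),T*R))
    show(p,R,P)
E
python3 - <<'E'
from h import *
p,R,o=now();print(o["time"],inc(p),o["wrist_force"],o["width"],o["finger_force"])
b=inc(p-R.apply([0,0,.014]));print(b,np.hypot(b[0]-.09,b[2]-.137),np.arctan2(b[2]-.137,.09-b[0]))
arc(p,R,0,0,[-.02,-.05,-.08,-.11,-.13])
E
```

```text
13.4 [-0.03186109  0.00102223  0.30445692] [-5.68510235 -0.80734271  1.92511861] 0.01101197699468198 30.000341534614563
[-0.02936335  0.00099902  0.31823229] 0.2170086445294486 0.9883846460228021
[[0.0, -0.0028, 0.003, -0.02, 0.0, 0.0], [0.0, -0.007, 0.0077, -0.05, -0.0001, -0.0001], [0.0, -0.011, 0.0124, -0.08, -0.0002, -0.0001], [0.0, -0.0148, 0.0173, -0.11, -0.0002, -0.0002], [0.0, -0.0173, 0.0206, -0.13, -0.0003, -0.0002]]
```

>>> carry_out(commands=[[0,-0.0028,0.003,-0.02,0,0],[0,-0.007,0.0077,-0.05,0,0],[0,-0.011,0.0124,-0.08,0,0],[0,-0.0148,0.0173,-0.11,0,0],[0,-0.0173,0.0206,-0.13,0,0]])

```text
time: 13.9
tool_pos: [0.5844, -0.1066, 0.2878]
ee_rot: [-3.097, -0.001, 1.653]
wrist_force: [-2.4, -0.5, 3.7]
width: 0.0111
finger_force: 30.0
```

```bash
python3 - <<'E'
from h import *
p,R,o=now();print(o["time"],inc(p),RI.inv().apply(o["wrist_force"]),o["wrist_torque"],o["width"],o["finger_force"])
b=inc(p-R.apply([0,0,.014]));print(b,np.hypot(b[0]-.09,b[2]-.137),np.arctan2(b[2]-.137,.09-b[0]))
arc(p,R,0,0,np.linspace(0,-.24,6)[1:])
E
```

```text
13.9 [-0.05173579  0.00096393  0.28784409] [-2.41921128 -0.33288555  3.66093886] [-0.05401522  0.53402125 -0.01387302] 0.011078291428074974 30.00094771385193
[-0.05111586  0.00094883  0.30183035] 0.21698555372105077 0.8627554413488526
[[0.0, -0.0068, 0.0073, -0.048, -0.0001, -0.0001], [0.0, -0.0132, 0.0149, -0.096, -0.0002, -0.0001], [0.0, -0.0192, 0.0228, -0.144, -0.0003, -0.0002], [0.0, -0.0248, 0.0309, -0.192, -0.0005, -0.0002], [0.0, -0.0301, 0.0394, -0.24, -0.0006, -0.0003]]
```

The forces stay at a few newtons and the tool is tracking the arc. I'll continue with the same step, since the arc is identical in the tool frame.

>>> carry_out(commands=[[0,-0.0068,0.0073,-0.048,0,0],[0,-0.0132,0.0149,-0.096,0,0],[0,-0.0192,0.0228,-0.144,0,0],[0,-0.0248,0.0309,-0.192,0,0],[0,-0.0301,0.0394,-0.24,0,0]])

```text
time: 14.4
tool_pos: [0.5525, -0.1092, 0.2496]
ee_rot: [2.946, -0.001, 1.653]
wrist_force: [-4.0, -0.4, 1.4]
width: 0.0112
finger_force: 30.0
```

>>> carry_out(commands=[[0,-0.0068,0.0073,-0.048,0,0],[0,-0.0132,0.0149,-0.096,0,0],[0,-0.0192,0.0228,-0.144,0,0],[0,-0.0248,0.0309,-0.192,0,0],[0,-0.0301,0.0394,-0.24,0,0]])

```text
time: 14.9
tool_pos: [0.5305, -0.111, 0.2045]
ee_rot: [2.706, -0.001, 1.653]
wrist_force: [-1.9, -0.2, -0.5]
width: 0.0111
finger_force: 30.0
```

```bash
python3 - <<'E'
from h import *
p,R,o=now();print(o["time"],inc(p),RI.inv().apply(o["wrist_force"]),o["wrist_torque"],o["width"],o["finger_force"],o["joint_positions"])
b=inc(p-R.apply([0,0,.014]));print(b,np.hypot(b[0]-.09,b[2]-.137),np.arctan2(b[2]-.137,.09-b[0]),(R.inv()*rot(-10,-90)).as_rotvec())
arc(p,R,0,0,np.linspace(0,-.16,6)[1:])
E
```

```text
14.9 [-0.10575493  0.0007988   0.20447429] [-1.8661579  -0.09458365 -0.47400612] [-0.11704128  0.52149458  0.02695486] 0.011124228094849807 30.001839995384216 [-0.45239847 -0.24052533  1.74280706  0.22752     1.26654338 -0.56135775]
[-0.11165696  0.00077668  0.2171694 ] 0.21700843337085618 0.37839541852799996 [ 0.60971382 -0.00101836  0.00210878]
[[0.0, -0.0045, 0.0048, -0.032, -0.0001, -0.0001], [0.0, -0.0089, 0.0098, -0.064, -0.0001, -0.0001], [0.0, -0.0131, 0.0149, -0.096, -0.0002, -0.0002], [0.0, -0.0171, 0.0202, -0.128, -0.0002, -0.0002], [0.0, -0.021, 0.0256, -0.16, -0.0003, -0.0003]]
```

>>> carry_out(commands=[[0,-0.0045,0.0048,-0.032,0,0],[0,-0.0089,0.0098,-0.064,0,0],[0,-0.0131,0.0149,-0.096,0,0],[0,-0.0171,0.0202,-0.128,0,0],[0,-0.021,0.0256,-0.16,0,0]])

```text
time: 15.4
tool_pos: [0.5222, -0.1117, 0.172]
ee_rot: [2.548, -0.001, 1.652]
wrist_force: [-1.8, -0.5, -0.1]
width: 0.0108
finger_force: 30.0
```

>>> carry_out(commands=[[0,-0.0045,0.0048,-0.032,0,0],[0,-0.0089,0.0098,-0.064,0,0],[0,-0.0131,0.0149,-0.096,0,0],[0,-0.0171,0.0202,-0.128,0,0],[0,-0.0171,0.0202,-0.128,0,0]])

```text
time: 15.9
tool_pos: [0.5193, -0.112, 0.1446]
ee_rot: [2.42, -0.003, 1.65]
wrist_force: [4.5, -1.0, -4.2]
width: 0.0112
finger_force: 30.0
```

```bash
python3 - <<'E'
from h import *
p,R,o=now();print(o["time"],inc(p),RI.inv().apply(o["wrist_force"]),o["wrist_torque"],o["width"],o["joint_positions"])
b=inc(p-R.apply([0,0,.014]));print(b,np.hypot(b[0]-.09,b[2]-.137),np.arctan2(b[2]-.137,.09-b[0]))
arc(p,R,0,0,np.linspace(0,-.08,6)[1:])
E
```

```text
15.9 [-0.117052    0.00073807  0.14459604] [ 4.41203486 -1.39195256 -4.15676687] [-0.18029762  0.17640956 -0.13171522] 0.011225786750081996 [-0.60586071 -0.39477469  2.08436926  0.5494162   0.93262611 -0.8987102 ]
[-0.12630004  0.0007153   0.15510666] 0.21705658003955472 0.08351612153176532
[[0.0, -0.0023, 0.0024, -0.016, 0.0, 0.0], [0.0, -0.0045, 0.0049, -0.032, 0.0001, -0.0001], [0.0, -0.0067, 0.0074, -0.048, 0.0001, -0.0001], [0.0, -0.0088, 0.0099, -0.064, 0.0001, -0.0001], [0.0, -0.0109, 0.0125, -0.08, 0.0002, -0.0001]]
```

>>> carry_out(commands=[[0,-0.0023,0.0024,-0.016,0,0],[0,-0.0039,0.0042,-0.028,0,0],[0,-0.0056,0.0061,-0.04,0,0],[0,-0.0073,0.0081,-0.053,0,0],[0,-0.0088,0.0099,-0.064,0,0]])

```text
time: 16.4
tool_pos: [0.5193, -0.1119, 0.1325]
ee_rot: [2.356, -0.001, 1.652]
wrist_force: [-4.9, -1.5, -0.5]
width: 0.011
finger_force: 30.0
```

```bash
python3 - <<'E'
from h import *
p,R,o=now();print(o["time"],inc(p),RI.inv().apply(o["wrist_force"]),o["wrist_torque"],o["width"])
b=inc(p-R.apply([0,0,.014]));print(b,np.hypot(b[0]-.09,b[2]-.137),np.arctan2(b[2]-.137,.09-b[0]))
arc(p,R,0,0,np.linspace(0,-.03,6)[1:])
E
```

```text
16.4 [-0.11700911  0.0007924   0.13248216] [-5.03920754 -1.094848   -0.47557591] [-0.39568333  0.89480083 -0.24111597] 0.011000226896025284
[-0.1269065   0.00076127  0.14238371] 0.2169733074449607 0.024815322461748036
[[0.0, -0.0009, 0.0009, -0.006, 0.0, 0.0], [0.0, -0.0017, 0.0018, -0.012, 0.0, 0.0], [0.0, -0.0026, 0.0027, -0.018, 0.0, 0.0], [0.0, -0.0034, 0.0036, -0.024, 0.0, -0.0001], [0.0, -0.0042, 0.0046, -0.03, 0.0, -0.0001]]
```

>>> carry_out(commands=[[0,-0.0009,0.0009,-0.006,0,0],[0,-0.0017,0.0018,-0.012,0,0],[0,-0.0026,0.0027,-0.018,0,0],[0,-0.0034,0.0036,-0.024,0,0],[0,-0.0036,0.0039,-0.026,0,0]])

```text
time: 16.9
tool_pos: [0.5196, -0.1119, 0.1281]
ee_rot: [2.33, -0.001, 1.653]
wrist_force: [-14.8, -1.5, 6.5]
width: 0.0112
finger_force: 30.0
```

>>> carry_out(commands=[[0,-0.0004,0.0005,-0.003,0,0],[0,-0.0009,0.0009,-0.006,0,0],[0,-0.0013,0.0014,-0.009,0,0],[0,-0.0017,0.0018,-0.012,0,0],[0,-0.0017,0.0018,-0.012,0,0]])

```text
time: 17.4
tool_pos: [0.5199, -0.112, 0.1281]
ee_rot: [2.317, 0.001, 1.654]
wrist_force: [-30.5, -1.5, 16.5]
width: 0.0112
finger_force: 30.0
```

```bash
python3 - <<'E'
from h import *
from bench import snapshot
p,R,o=now();print(o["time"],inc(p),RI.inv().apply(o["wrist_force"]),o["wrist_torque"],o["width"])
b=inc(p-R.apply([0,0,.014]));print(b,np.hypot(b[0]-.09,b[2]-.137),np.arctan2(b[2]-.137,.09-b[0]))
for n in("scene","top"):
    s=snapshot(n);P=cloud(s);L=RI.inv().apply((P-O).reshape(-1,3)).reshape(P.shape)
    for x0,x1 in((-.085,-.075),(.03,.07)):
        m=(L[...,0]>x0)&(L[...,0]<x1)&(abs(L[...,1])<.155)&(abs(L[...,1])>(.12 if x0>0 else .12))&(L[...,2]>.11)&(L[...,2]<.17);print(n,x0,m.sum(),np.nanmedian(L[m][:,2]))
E
```

```text
17.4 [-0.11641055  0.00069548  0.12808609] [-30.50470608   0.97554068  16.53996097] [-0.04803832  1.66377741  0.2928029 ] 0.011240520347176687
[-0.1266947   0.00066659  0.13758533] 0.2166954925211596 0.002701148355145759
scene -0.085 40 0.14494240000181013
scene 0.03 200 0.14300348592174317
top -0.085 67 0.1435601399053815
top 0.03 251 0.142226010521356
```

The height stops changing while the force rises, and the depth images put the lid's top at 143–144 mm and flat, so it's on its stops. I'll unload, release and retreat along the tool axis.

>>> carry_out(commands=[[0,0.0009,-0.0009,0.006,0,0],[0,0.0017,-0.0018,0.012,0,0],[0,0.0022,-0.0024,0.016,0,0],[0,0.0022,-0.0024,0.016,0,0],[0,0.0022,-0.0024,0.016,0,0]])

```text
time: 18.0
tool_pos: [0.5196, -0.1119, 0.1283]
ee_rot: [2.335, -0.001, 1.653]
wrist_force: [-6.3, -3.6, -0.8]
width: 0.0111
finger_force: 30.0
```

>>> carry_out(commands=[[0,0,0,0,0,0],[0,0,0,0,0,0],[0,0,0,0,0,0],[0,0,0,0,0,0],[0,0,0,0,0,0]], jaw=0.3)

```text
time: 18.5
tool_pos: [0.5198, -0.1114, 0.1286]
ee_rot: [2.334, -0.002, 1.653]
wrist_force: [-0.9, 0.5, -0.2]
width: 0.0283
finger_force: 0.0
```

>>> carry_out(commands=[[0,0,-0.005,0,0,0],[0,0,-0.015,0,0,0],[0,0,-0.03,0,0,0],[0,0,-0.045,0,0,0],[0,0,-0.06,0,0,0]])

```text
time: 19.0
tool_pos: [0.4758, -0.115, 0.1705]
ee_rot: [2.335, -0.002, 1.653]
wrist_force: [0.2, 0.0, 0.1]
width: 0.0282
finger_force: 0.0
```

>>> carry_out(commands=[[0,0,-0.02,0,0,0],[0,0,-0.04,0,0,0],[0,0,-0.06,0,0,0],[0,0,-0.075,0,0,0],[0,0,-0.08,0,0,0]])

```text
time: 19.5
tool_pos: [0.4185, -0.1207, 0.2272]
ee_rot: [2.333, 0.001, 1.651]
wrist_force: [0.0, -0.2, -0.2]
width: 0.0282
finger_force: 0.0
```

```bash
python3 - <<'E'
from h import *
from bench import snapshot
p,R,o=now();print(o["time"],inc(p),o["wrist_force"],o["width"],o["joint_positions"])
for n in("scene","top"):
    s=snapshot(n);P=cloud(s);L=RI.inv().apply((P-O).reshape(-1,3)).reshape(P.shape)
    for x0,x1 in((-.085,-.075),(.03,.07)):
        m=(L[...,0]>x0)&(L[...,0]<x1)&(abs(L[...,1])<.155)&(abs(L[...,1])>.12)&(L[...,2]>.11)&(L[...,2]<.17);print(n,x0,m.sum(),np.nanmedian(L[m][:,2]))
    cv2.imwrite(f"pics/{n}9.png",s["img"][:,:,::-1])
a=cv2.imread("pics/scene9.png")[130:270,190:400];b=cv2.imread("pics/top9.png")[120:260,270:480]
cv2.imwrite("pics/f9.png",cv2.resize(np.hstack([a,b]),(798,266),interpolation=cv2.INTER_CUBIC))
E
```

```text
19.5 [-2.18192060e-01  6.23776438e-06  2.27203584e-01] [ 0.0477567  -0.16047331 -0.15584868] 0.028240630257381456 [-0.9679767  -0.73045125  2.13722964  0.70237668  1.32434881 -1.07975008]
scene -0.085 43 0.14511696372219796
scene 0.03 207 0.14281425557631766
top -0.085 62 0.14324595580501243
top 0.03 253 0.1422962171015535
```

View pics/f9.png

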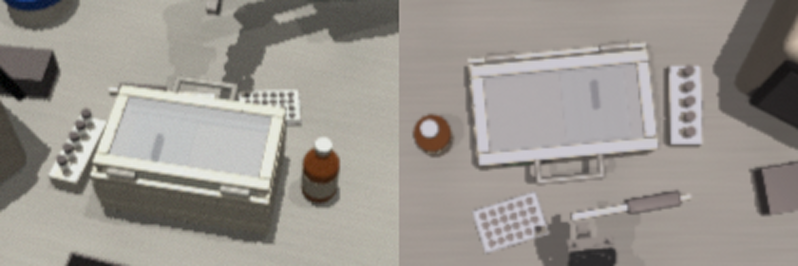

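The final view shows the lid flat and shut. The cover's fin, at (595,95) in the right panel, sits over the compartment. The gripper is clear and the bystanders haven't moved, so I'll hand in.

```bash
python3 -c "
from bench import *
print(close_job())"
```

```text
the job is handed in; nothing more can be done
None
```

I slid the inner cover fully home, lowered the lid by its handle onto its stops without a drop, and left everything else on the bench where it was; the job was handed in at about 20 s of the 64 s limit, and no verdict came back.

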